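# Fit the detector gasket from the plate block

## Task

Take the steel gasket with the single large round opening: slide it along its lane until a good part of it hangs out over the block's edge on the robot's side, still lying flat, then grip the overhanging end and lift it clear. Lay it flat on top of the raised detector flange, centred on it and lined up lengthways, setting it down rather than dropping it, and let go. Leave the other plate, with the two small holes, where it lies.

Things in the scene. Friction and masses are not known exactly. Their poses are not given: they have to be found in the camera images.
- gasket_center (a point): The gasket to fit: a plain steel plate 110 mm long (x), 52 mm wide (y), 4 mm thick, about 0.14 kg, with ONE round opening 30 mm across in its middle. The point is the plate's centre, half-way up. At the start it lies flat in one of the block's two lanes, lengthways, its near end 10 to 30 mm inside the edge that faces the robot.
- twohole_center (a point): The other plate, to be left alone: the same steel, 110 x 52 x 4 mm, but with TWO small holes 13 mm across, near its ends. It lies in the block's other lane. This point is its centre, half-way up; x is its long direction.
- block_edge (a point): Fixed dark steel block 150 mm long (x), 134 wide (y). Two flat lanes run along x, open at both ends: floor 45 mm above the table, 55 mm wide, centred 31.5 mm either side of the middle, ribs 3 mm high beside them (no finger room). The point: middle of the edge facing the robot, at lane floor height; x leads into the block, z up. Slide towards -x; the space beyond the edge is free down to the table.
- flange_top (a point): Fixed detector flange: upright steel block, flat top 66 mm long (x), 34 mm wide (y), 50 mm above the table, with a dark 26 mm bore mark, on a grey foot 120 x 100 x 12 mm. The point is the centre of the top; z up. The gasket lies on it with its length along x (either way round), overhanging 22 mm at each end and 9 mm at each side, so fingers can hold its sides.
Not all that is in view belongs to the job. What is shaped like the part that bears block_edge but pink is not meant.

How it is judged:
On the way, in this order (a step that is already met when the one before it is completed fails the run):
1. the gasket hangs at least 25 mm out over the block's edge on the robot's side while still lying flat on the lane (x of gasket_center in the frame of block_edge between -0.005 and 0.03 m and z of gasket_center in the frame of block_edge between -0.002 and 0.006 m and angle between gasket_center's own z axis and vertical below 0.1 rad), for 0.2 s.
2. the gasket is lifted clear of the block, held by the fingers (z of gasket_center in the frame of block_edge above 0.015 m and contact force between the fingers and gasket above 0.5 N), for 0.1 s.
At the end, for the whole second after the job is handed in: The gasket lies flat and at rest on the flange top, its centre within 15 mm of the flange's centre and its length within 12 degrees of the flange's length (either way round); the two-hole plate is within 15 mm of where it started (horizontal distance between gasket_center and flange_top below 0.015 m and z of gasket_center in the frame of flange_top between 0 and 0.006 m and angle between gasket_center's own z axis and vertical below 0.1 rad and angle between the x axis of gasket_center and the x axis of flange_top, either way round below 0.21 rad and linear speed of gasket below 0.02 m/s and distance of twohole_center from where it was at the start of the episode below 0.015 m); the robot touches nothing.
It fails at once if the two-hole plate is moved more than 15 mm (distance of twohole_center from where it was at the start of the episode above 0.015 m).
It fails at once if the gasket is dropped from more than 30 mm above the flange (z of gasket_center in the frame of flange_top above 0.027 m and horizontal distance between gasket_center and flange_top below 0.08 m and contact force between the fingers and gasket below 0.02 N and linear speed of gasket above 0.3 m/s).
It also fails if it takes over 53 s, if anything falls off the work surface, if the arm or the gripper's body presses on something with over 40 N, if the wrist force passes 120 N, or if a joint passes its speed limit or range.

## Robot

A 6-joint arm with a two-finger parallel gripper is mounted at the origin on the work surface. World frame = base frame: x ahead of the robot, y to its left, z up, the work surface at z = 0. Lengths are in m, angles in rad, forces in N, time in s.
With the tool pointing down it reaches from about 0.25 to 0.725 m from the base axis. Payload 4 kg.
Tool frame: the origin (TCP) lies midway between the tips of the shut fingers; the grasp point (between the pads) lies 19 mm behind it; z points along the fingers, y is the line along which they close (so a half turn about z gives the same grasp; the last joint's range is limited). The gripper opens to 85 mm and grips with 20 to 120 N. Pads are 22 mm wide; open, the fingers measure 114 mm over their backs; the gripper's body (76 mm by 85 mm) begins 54 mm behind the grasp point. The pads swing forward as they close: fully open they stand 13 mm farther back than shut.
Start: joints at [-1.128, 0.241, 0.005, 1.335, 0, 1.571], TCP at [0.214, -0.452, 0.231] pointing down, gripper open.
Joint ranges: [-2.72, 2.72], [-1.05, 1.87], [-1.09, 1.28], [-1.99, 2.15], [-1.42, 1.44], [-3.14, 3.14]. Speed limits (rad/s): [2.79, 2.79, 3.14, 3.14, 3.14, 3.14].

## Interface

Orientations are given as a unit quaternion [x, y, z, w].
In Python, from workcell import bot gives the robot as it stands.
- The arm moves only by the tool play_rows, never from a script. Its argument "moves" is a list of rows, each a list of 3 entries, a list of its own where there are three numbers: the opening, from -1 (shut) to 1 (fully open), then the shift along the tool's x, y, z in cm, then the turn, a rotation vector about the tool's x, y, z in rad. A call has 1 to 12 rows; each row shifts and turns the commanded pose from where the row before left it, along the tool's axes as they then stand; what a row does not reach is not made up. A row lasts 1/12 s, in which the tool goes at most 41.7 mm and 7.16 degrees, less where a joint would pass 70% of its speed; a pose out of reach is approached as far as the arm can. A call is refused whole if a number of a shift passes 4.17 or a number of a turn 0.125, either way. A call with a gripper value outside its range is refused whole. The fingers move at their own pace and stop on an object; the grip force is fixed at half the most. Time passes only in rows, so rows that do not move let the fingers close. It gives the time, the measured TCP pose, the force and the opening at its end, in the units of the state.
- bot.get_obs(): the state, without advancing time (a new reading comes with each control period).
- bot.camera(name): name is "scene" or "top" or "wrist"; returns (picture, depth): 480x640x3 uint8, red, green, blue; 480x640 float32, m along the optical axis (not along the pixel's ray), 0 where there is no reading.
- bot.camera_info(name): a dict with "K" (3x3 intrinsics, pixels), "k1" (the pictures are not rectified: a ray, as slopes to the right and down, at radius r is drawn at 1 + k1 r^2 times it, then the intrinsics apply), "world_from_camera" (4x4, takes a point from camera to world coordinates); the wrist camera has in their place "T_tool_cam" (4x4, takes a point from camera to tool coordinates, whose origin is the TCP and whose axes are the flange's). Camera axes: x right, y up, looking along -z (the intrinsics and any distortion apply to the point x, -y, -z); pixel columns grow to the right and rows downward; lengths in m; the calibration is good to about 2 mm. A picture is of the moment at which its call begins: read the wrist's pose just before it. camera_info takes no time and is no camera call.
- bot.job_done(): hands the job in, once; it reports no verdict.
The state is a dict: "clock": time; "joint_pos": joint angles; "joint_vel": joint speeds; "tau": joint torques, N m; "eef_pos": TCP position; "tool_rot": TCP orientation; "ft_force": force on the tool from outside, world axes, zero at the start; "ft_torque": the same for the moment, N m; "grip_width": finger opening in m.
Only numpy, scipy, OpenCV 4.12 (cv2) and the standard library are available. Lean on these libraries where they do the work, as an engineer would, in place of code of your own. Each camera call takes 0.05 s, during which the arm holds its last target. There are 200 camera calls.

## Working session

There is one attempt and no reset: what is moved stays moved. The work goes in short steps, Python scripts to look and compute and a tool call to move; the robot and the scene stay as the last step left them, time stands still between calls to the robot, and variables do not carry over. Pictures are saved under pics/ and viewed, on a budget of 10 in all, crops included, one or two more only if the job needs it, and the job is handed in when it is done.

Besides the shell and the picture viewer there is one more tool, called after "Call:" by a JSON object that holds its "api" and its "payload". play_rows: Moves the arm, as the interface text tells. Its arguments: {"type":"object","properties":{"moves":{"type":"array"}},"required":["moves"]}

```bash
mkdir -p pics
cat > h.py <<'E'
import numpy as np,cv2
from workcell import bot
from scipy.spatial.transform import Rotation as R
def wfc(n,o=None):
    i=bot.camera_info(n)
    if n!='wrist': return i,np.array(i['world_from_camera'])
    o=o or bot.get_obs(); T=np.eye(4); T[:3,:3]=R.from_quat(o['tool_rot']).as_matrix(); T[:3,3]=o['eef_pos']
    return i,T@np.array(i['T_tool_cam'])
def ray(n,px,o=None):
    i,T=wfc(n,o);K=np.array(i['K']);px=np.atleast_2d(np.array(px,float))
    d=np.c_[(px[:,0]-K[0,2])/K[0,0],(px[:,1]-K[1,2])/K[1,1]];u=d.copy()
    for _ in range(20): u=d/(1+i['k1']*(u**2).sum(1,keepdims=True))
    return T[:3,3],np.c_[u[:,0],-u[:,1],-np.ones(len(u))]@T[:3,:3].T
def onz(n,px,z,o=None):
    c,v=ray(n,px,o); return c+v*((z-c[2])/v[:,2:])
def save(n,f):
    im,d=bot.camera(n); cv2.imwrite('pics/'+f+'.png',im[...,::-1]); np.savez('pics/'+f+'.npz',im=im,d=d); return im,d
E
python3 - <<'E'
from h import *
o=bot.get_obs();print(o)
for n in ('top','scene'):
    save(n,n+'0');i=bot.camera_info(n);print(n,i)
print(bot.camera_info('wrist'))
E
```

```text
{'clock': 0.0, 'joint_pos': array([-1.12800936e+00,  2.41416259e-01,  3.74316029e-03,  1.33520347e+00,
        3.01326517e-05,  1.57076010e+00]), 'joint_vel': array([-4.30832209e-04,  2.23332115e-03, -3.55865111e-05, -6.67272648e-04,
        3.03416891e-05, -4.28809242e-04]), 'tau': array([ 6.66178712e-04, -3.72318113e+01,  2.52406561e+01,  1.70516007e-02,
        1.01608414e-04,  4.74251294e-06]), 'eef_pos': array([ 0.2139703 , -0.45121224,  0.23041855]), 'tool_rot': array([ 9.75587901e-01,  2.19606844e-01, -2.13682633e-04, -1.01804736e-03]), 'ft_force': array([-0.4202405 ,  0.69582744, -0.08779799]), 'ft_torque': array([-0.00341844, -0.00229672, -0.04073646]), 'grip_width': 0.0852170960131568}
top {'K': array([[603.47687062,   0.        , 306.89769943],
       [  0.        , 603.47687062, 248.17984792],
       [  0.        ,   0.        ,   1.        ]]), 'k1': -0.07720083023930883, 'world_from_camera': array([[ 0.02354842,  0.98956437, -0.14215424,  0.26708185],
       [-0.99933918,  0.02723848,  0.02406807,  0.06202194],
       [ 0.02768897,  0.14149353,  0.98955187,  1.11202585]
[... 469 characters left out ...]
91e-05,  6.85604212e-01,  7.27974492e-01,
         6.85995980e-01],
       [ 0.00000000e+00,  0.00000000e+00,  0.00000000e+00,
         1.00000000e+00]])}
{'K': array([[343.48175738,   0.        , 322.45688468],
       [  0.        , 343.48175738, 243.69678906],
       [  0.        ,   0.        ,   1.        ]]), 'k1': -0.008057371510279368, 'T_tool_cam': array([[-3.59730513e-04,  9.59556027e-01,  2.81517499e-01,
         7.14944742e-02],
       [ 9.99999930e-01,  3.16357965e-04,  1.99516178e-04,
        -1.67851073e-04],
       [ 1.02386648e-04,  2.81517551e-01, -9.59556073e-01,
        -1.42284270e-01],
       [ 0.00000000e+00,  0.00000000e+00,  0.00000000e+00,
         1.00000000e+00]])}
```

View pics/top0.png

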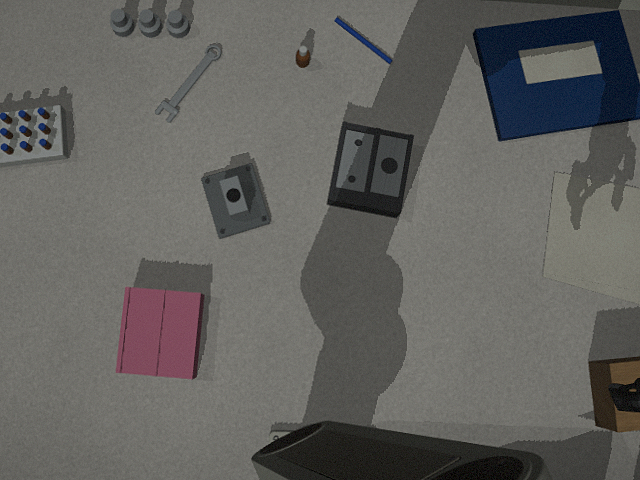

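View pics/scene0.png

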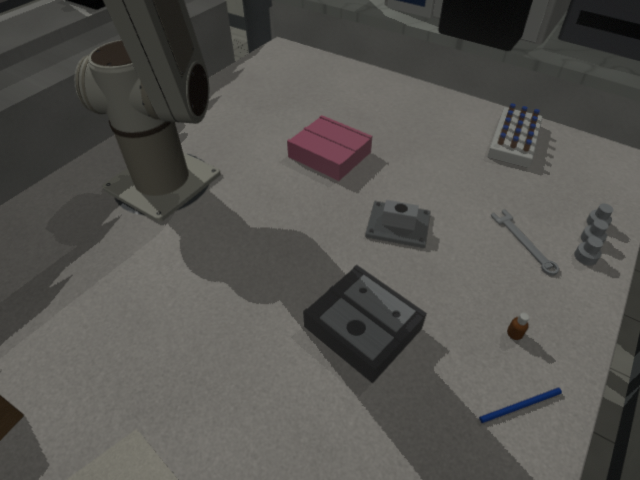

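Candidates for the gasket: the plate in the right lane at (389,165) with one large hole, and the plate in the left lane at (354,160) with two small holes. The flange is at (236,195). The pink block at (160,333) is a decoy. By the description I choose (389,165), and check it in one close crop.

Run:
```python
from h import *
im=np.load('pics/top0.npz')['im'][...,::-1]
c=np.hstack([cv2.resize(im[115:225,322:422],None,fx=4,fy=4,interpolation=2),cv2.resize(im[150:260,190:290],None,fx=4,fy=4,interpolation=2)])
c=np.clip(c.astype(float)*1.8,0,255).astype('uint8');cv2.imwrite('pics/c1.png',c)
```

```text
(no output)
```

View pics/c1.png

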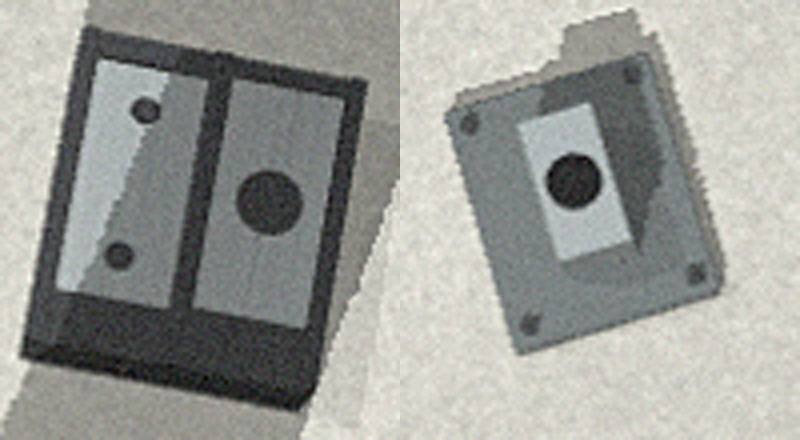

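The crop confirms it: one large hole at crop (270,203) in the right lane, two small holes in the left plate, and the flange bore at crop (573,181). Next I measure these.

Run:
```python
from h import *
A=np.array([322,115]);B=np.array([190,150])
def p(l,o): return (np.array(l,float)+.5)/4-.5+o
im=np.load('pics/top0.npz')['im'];g=cv2.cvtColor(im,cv2.COLOR_RGB2GRAY).astype(float)
def rep(n,q):
    print(n,np.round(q,4).tolist())
def dark(c,r,th):
    y,x=np.mgrid[0:480,0:640];m=((x-c[0])**2+(y-c[1])**2<r*r)&(g<th);return np.array([x[m].mean(),y[m].mean()])
h=dark(p([270,203],A),11,45);f=dark(p([173,181],B),9,60);print(h,f)
rep('hole',onz('top',h,.049));rep('bore',onz('top',f,.050))
G=onz('top',p([[228,80],[345,98],[305,328],[192,306]],A),.049);rep('gask',G);rep('gc',G.mean(0))
F=onz('top',p([[119,121],[194,102],[235,242],[160,262]],B),.05);rep('fl',F);rep('fc',F.mean(0))
K=onz('top',p([[88,30],[365,80],[300,390],[22,345]],A),.048);rep('block',K)
ang=lambda a,b:np.degrees(np.arctan2(*(a-b)[1::-1]))
print('gask',ang(G[0],G[3]),ang(G[1],G[2]),'fl',ang(F[0],F[3]),ang(F[1],F[2]),ang(K[0],K[3]),ang(K[1],K[2]),'across',ang(G[0],G[1])-90,ang(G[3],G[2])-90,ang(F[0],F[1])-90,ang(F[3],F[2])-90,ang(K[0],K[1])-90)
print(np.linalg.norm(G-np.roll(G,-1,0),axis=1),np.linalg.norm(F-np.roll(F,-1,0),axis=1),np.linalg.norm(K-np.roll(K,-1,0),axis=1))
# scene cross-check
s=np.load('pics/scene0.npz')['im'];gs=cv2.cvtColor(s,cv2.COLOR_RGB2GRAY)
for n,c,r,t,z in(('hole',(356,328),13,45,.049),('bore',(401,208),9,60,.05)):
    y,x=np.mgrid[0:480,0:640];m=((x-c[0])**2+(y-c[1])**2<r*r)&(gs<t);q=[x[m].mean(),y[m].mean()];rep('scene '+n,onz('scene',q,z));print(q,m.sum())
R0=R.from_quat(bot.get_obs()['tool_rot']).as_matrix();print(R0.round(3))
```

```text
[388.7961165  165.26213592] [233.01973684 194.79605263]
hole [[0.577, -0.11, 0.049]]
bore [[0.5129, 0.1713, 0.05]]
gask [[0.6348, -0.091, 0.049], [0.6281, -0.1454, 0.049], [0.5188, -0.1267, 0.049], [0.5274, -0.0751, 0.049]]
gc [0.5773, -0.1095, 0.049]
fl [[0.5398, 0.1971, 0.05], [0.5496, 0.1637, 0.05], [0.4856, 0.1427, 0.05], [0.4756, 0.1758, 0.05]]
fc [0.5126, 0.1698, 0.05]
block [[0.6569, -0.0261, 0.048], [0.6375, -0.1549, 0.048], [0.4902, -0.1246, 0.048], [0.5072, 0.0017, 0.048]]
gask -8.455130925553025 -9.70948903674684 fl 18.332356709903408 18.170880786770283 -10.523117630977023 -11.654224175474601 across -6.969343555443174 -9.441593545042664 16.315131694583798 16.879371952055664 -8.567227970845394
[0.05472637 0.1109335  0.05228728 0.10858773] [0.03484897 0.06734683 0.03464871 0.06769467] [0.13024453 0.15036457 0.12736278 0.15231916]
scene hole [[0.5771, -0.1083, 0.049]]
[np.float64(355.79828326180257), np.float64(327.27896995708153)] 233
scene bore [[0.5118, 0.1745, 0.05]]
[np.float64(400.75581395348837), np.float64(207.6860465116279)] 86
[[ 0.904  0.428 -0.001]
 [ 0.428 -0.904  0.002]
 [ 0.    -0.002 -1.   ]]
```

Call:
{"api": "play_rows", "payload": {"moves": [[1,[0,0,0],[0,0,0.101]],[1,[0,0,0],[0,0,0.101]],[1,[0,0,0],[0,0,0.101]],[1,[0,0,0],[0,0,0.101]],[1,[0,0,0],[0,0,0.101]],[1,[0,0,0],[0,0,0.101]],[-1,[2.1,-2.7,0],[0,0,0]],[-1,[2.1,-2.7,0],[0,0,0]],[-1,[2.1,-2.7,0],[0,0,0]],[-1,[2.1,-2.7,0],[0,0,0]],[-1,[2.1,-2.7,0],[0,0,0]],[-1,[2.1,-2.7,0],[0,0,0]]]}}

```text
clock: 1.1
eef_pos: [0.3655, -0.311, 0.2309]
tool_rot: [0.997, -0.082, -0.0, -0.0]
ft_force: [-0.2, -1.0, 0.3]
grip_width: 0.0121
```

Call:
{"api": "play_rows", "payload": {"moves": [[-1,[2.1,-2.7,0],[0,0,0]],[-1,[2.1,-2.7,0],[0,0,0]],[-1,[2.1,-2.7,0],[0,0,0]],[-1,[2.1,-2.7,0],[0,0,0]],[-1,[2.1,-2.7,0],[0,0,0]],[-1,[2.1,-2.7,0],[0,0,0]],[-1,[2.1,-2.7,0],[0,0,0]],[-1,[2.1,-2.7,0],[0,0,0]],[-1,[2.1,-2.7,0],[0,0,0]],[-1,[0,0,0],[0,0,0]],[-1,[0,0,0],[0,0,0]]]}}

```text
clock: 2.02
eef_pos: [0.5914, -0.1017, 0.2299]
tool_rot: [0.997, -0.08, -0.001, -0.0]
ft_force: [0.1, -0.1, -0.0]
grip_width: 0.0001
```

Run:
```python
from h import *
o=bot.get_obs();im,d=save('wrist','w1');print(o['eef_pos'],R.from_quat(o['tool_rot']).as_matrix().round(4),o['grip_width'],o['joint_pos'].round(2))
import json;json.dump({k:np.array(v).tolist() for k,v in o.items()},open('o1.json','w'))
cv2.imwrite('pics/w1b.png',np.clip(im[...,::-1]*1.8,0,255).astype('uint8'))
```

```text
[ 0.59139681 -0.10169396  0.22985394] [[ 9.872e-01 -1.593e-01 -2.200e-03]
 [-1.593e-01 -9.872e-01  2.000e-04]
 [-2.200e-03  2.000e-04 -1.000e+00]] 0.00011150837511302433 [-0.17  0.45  0.3   1.42 -0.    3.13]
```

View pics/w1b.png

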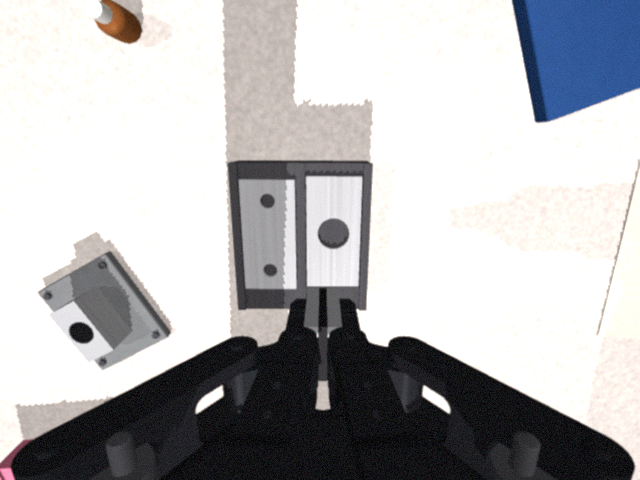

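The wrist view confirms the block: the gasket with hole at (333,233) is in the right lane, the two-hole plate is in the left lane, and the near edge is at about row 307. Joint 6 is almost at its limit, so I will turn the tool half round (equivalent grasp). First I measure from this view.

Run:
```python
from h import *;import json
o=json.load(open('o1.json'));im=np.load('pics/w1.npz')['im'];g=cv2.cvtColor(im,cv2.COLOR_RGB2GRAY).astype(float)
# plate by brightness inside the lane
m=np.zeros_like(g,np.uint8);m[168:300,303:364]=(g[168:300,303:364]>75)
n,l,s,c=cv2.connectedComponentsWithStats(m);k=1+s[1:,4].argmax();pm=(l==k).astype('uint8')
r=cv2.minAreaRect(cv2.findContours(pm,0,2)[0][0]) if 0 else None
cs=max(cv2.findContours(pm,0,1)[0],key=cv2.contourArea)
w=onz('wrist',cs[:,0],.049,o)[:,:2];rr=cv2.minAreaRect((w*1000).astype(np.float32));print('plate',rr)
y,x=np.mgrid[0:480,0:640];h=((x-333)**2+(y-233)**2<17**2)&(g<60);print('hole',onz('wrist',[x[h].mean(),y[h].mean()],.049,o).round(4))
for q in ([333,233],): pass
# block near edge : profile down column in both lanes, rows 285..325
for X in (252,270,285,352,360): print(X,g[296:322,X].astype(int))
for X in (260,335,350): print('far',X,g[150:182,X].astype(int))
print(onz('wrist',[[252,307],[360,307]],.045,o).round(4),onz('wrist',[[240,163],[360,163]],.045,o).round(4))
f=((x-81)**2+(y-332)**2<16**2)&(g<60);print('bore',onz('wrist',[x[f].mean(),y[f].mean()],.05,o).round(4))
```

```text
plate ((576.4119873046875, -109.41966247558594), (52.94110107421875, 110.56468963623047), 80.56425476074219)
hole [[ 0.5767 -0.1095  0.049 ]]
252 [ 36  33  35  30  35  37  36  33  42  36  33  36  65  99 112 113 112 110
 111 112 110 109 110 111 111 106]
270 [ 34  33  39  35  32  35  33  37  34  35  37  38  61  94 104 105 109 110
 110 106 106 106 109 106 106 108]
285 [ 48  54  49  53  53  50  51  50  52  50  52  54  75 102 112 111 113 113
 111 111 114 111 111 110 112 110]
352 [52 52 54 51 50 33 21 12 13 18 12 11 10 15 17 15 11 17 14 16 14  9 10 14
 11 11]
360 [ 55  52  54  53  53  52  56  56  55  53  56  55  55  67 105 142 159 159
 158 154 153 152 157 154 156 156]
far 260 [102 106 111 114 114 114 110 107 109 102  71  33  24  35  37  36  38  38
  34  35  35  38  36  38  36  40  34  35  42  64  83  86]
far 335 [110 111 110 111 109 111 111 112 113 108  83  48  33  45  52  56  52  53
  55  51  46  40  40  37  36  53  98 123 131 131 129 129]
far 350 [110 109 111 113 112 108 106 108 109 105  84  48  27  47  50  53  53  50
  53  54  53  53  47  41  39  47  89 120 130 130 130 129]
[[ 0.5101 -0.0134  0.045 ]
 [ 0.492  -0.1254  0.045 ]] [[ 0.6561 -0.0344  0.045 ]
 [ 0.6383 -0.1445  0.045 ]]
bore [[0.5121 0.1714 0.05  ]]
```

Call:
{"api": "play_rows", "payload": {"moves": [[-1,[0,0,0],[0,0,-0.121]],[-1,[0,0,0],[0,0,-0.121]],[-1,[0,0,0],[0,0,-0.121]],[-1,[0,0,0],[0,0,-0.121]],[-1,[0,0,0],[0,0,-0.121]],[-1,[0,0,0],[0,0,-0.121]],[-1,[0,0,0],[0,0,-0.121]],[-1,[0,0,0],[0,0,-0.121]],[-1,[0,0,0],[0,0,-0.121]],[-1,[0,0,0],[0,0,-0.121]],[-1,[0,0,0],[0,0,-0.121]],[-1,[0,0,0],[0,0,-0.121]]]}}

```text
clock: 3.07
eef_pos: [0.5895, -0.1049, 0.2315]
tool_rot: [0.798, 0.602, -0.0, -0.0]
ft_force: [0.3, -1.0, -0.1]
grip_width: 0.0003
```

Call:
{"api": "play_rows", "payload": {"moves": [[-1,[0,0,0],[0,0,-0.121]],[-1,[0,0,0],[0,0,-0.121]],[-1,[0,0,0],[0,0,-0.121]],[-1,[0,0,0],[0,0,-0.121]],[-1,[0,0,0],[0,0,-0.121]],[-1,[0,0,0],[0,0,-0.121]],[-1,[0,0,0],[0,0,-0.121]],[-1,[0,0,0],[0,0,-0.121]],[-1,[0,0,0],[0,0,-0.121]],[-1,[0,0,0],[0,0,-0.121]],[-1,[0,0,0],[0,0,-0.121]],[-1,[0,0,0],[0,0,-0.121]]]}}

```text
clock: 4.07
eef_pos: [0.5895, -0.1049, 0.2315]
tool_rot: [0.197, 0.98, -0.0, -0.0]
ft_force: [-0.0, 0.4, 0.5]
grip_width: 0.0001
```

Call:
{"api": "play_rows", "payload": {"moves": [[-1,[0,0,0],[0,0,-0.117]],[-1,[0,0,0],[0,0,-0.117]],[-1,[-2.13,-0.22,0],[0,0,0]],[-1,[-2.13,-0.22,0],[0,0,0]],[-1,[-2.13,-0.22,0],[0,0,0]],[-1,[0,0,2.8],[0,0,0]],[-1,[0,0,2.8],[0,0,0]],[-1,[0,0,2.8],[0,0,0]],[-1,[0,0,2.8],[0,0,0]],[-1,[0,0,2.8],[0,0,0]],[-1,[0,0,2.8],[0,0,0]],[-1,[0,0,0],[0,0,0]]]}}

```text
clock: 5.07
eef_pos: [0.6468, -0.1212, 0.0566]
tool_rot: [0.084, 0.996, 0.001, -0.006]
ft_force: [-2.2, 0.2, -1.5]
grip_width: 0.0001
```

Call:
{"api": "play_rows", "payload": {"moves": [[-1,[0,0,0],[0,0,0]],[-1,[0,0,0],[0,0,0]]]}}

```text
clock: 5.23
eef_pos: [0.6532, -0.1216, 0.0652]
tool_rot: [0.084, 0.996, -0.0, 0.001]
ft_force: [0.1, -0.2, 1.2]
grip_width: -0.0004
```

Run:
```python
from h import *
o=bot.get_obs();print(o['eef_pos'],R.from_quat(o['tool_rot']).as_euler('zyx',degrees=True),o['joint_pos'].round(2))
im,d=save('wrist','w2')
cv2.imwrite('pics/w2b.png',np.clip(im[...,::-1]*1.8,0,255).astype('uint8'))
```

```text
[ 0.65324966 -0.12156456  0.06515526] [-1.70367090e+02  1.11900979e-01  1.79972468e+02] [-0.18  0.67  0.23  1.13 -0.   -0.02]
```

View pics/w2b.png

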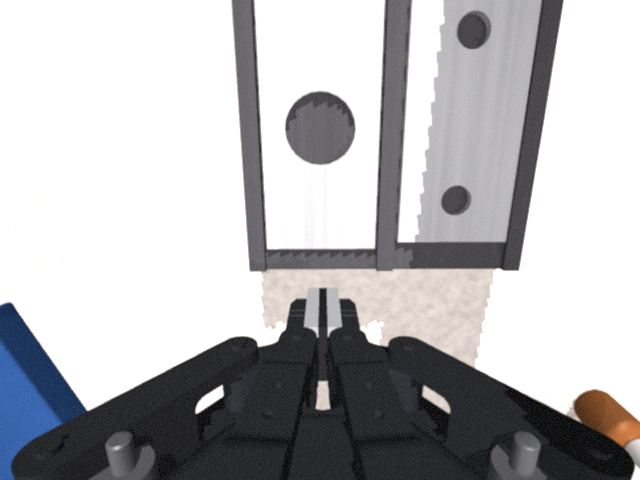

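The gasket hole (320,128) lies in line with the fingers (column 321), and the tips (row 288) are clear behind the far end (row 250). Fast moves overshoot, so I lower and push slowly.

Call:
{"api": "play_rows", "payload": {"moves": [[-1,[0,0,0.4],[0,0,0]],[-1,[0,0,0.5],[0,0,0]],[-1,[0,0,0.4],[0,0,0]],[-1,[0,0,0.3],[0,0,0]],[-1,[0,0,0.15],[0,0,0]],[-1,[0,0,0],[0,0,0]],[-1,[0,0,0],[0,0,0]],[-1,[0,0,0],[0,0,0]]]}}

```text
clock: 5.95
eef_pos: [0.6529, -0.1204, 0.0459]
tool_rot: [0.083, 0.997, -0.0, 0.0]
ft_force: [-0.1, -0.1, -0.6]
grip_width: 0.0001
```

Call:
{"api": "play_rows", "payload": {"moves": [[-1,[0.2,0,-0.08],[0,0,0]],[-1,[0.4,0,0],[0,0,0]],[-1,[0.4,0,0],[0,0,0]],[-1,[0.5,0,0],[0,0,0]],[-1,[0.5,0,0],[0,0,0]],[-1,[0.5,0,0],[0,0,0]],[-1,[0.5,0,0],[0,0,0]],[-1,[0.5,0,0],[0,0,0]],[-1,[0.4,0,0],[0,0,0]],[-1,[0.3,0,0],[0,0,0]],[-1,[0,0,0],[0,0,0]],[-1,[0,0,0],[0,0,0]]]}}

```text
clock: 6.95
eef_pos: [0.6109, -0.1134, 0.0466]
tool_rot: [0.083, 0.997, 0.0, -0.0]
ft_force: [-0.6, -0.2, -0.5]
grip_width: 0.0001
```

```bash
cat >> h.py <<'E'
def gask(f):
    im,d=save('top',f);g=cv2.cvtColor(im,cv2.COLOR_RGB2GRAY).astype(float)
    return im,g
E
python3 - <<'E'
from h import *
o=bot.get_obs();print(o['eef_pos'],o['ft_force'])
im,d=save('wrist','w3')
cv2.imwrite('pics/w3b.png',np.clip(im[...,::-1]*1.5,0,255).astype('uint8'))
E
```

```text
[ 0.61085097 -0.11341416  0.04655998] [-0.56008979 -0.18027097 -0.47857669]
```

View pics/w3b.png

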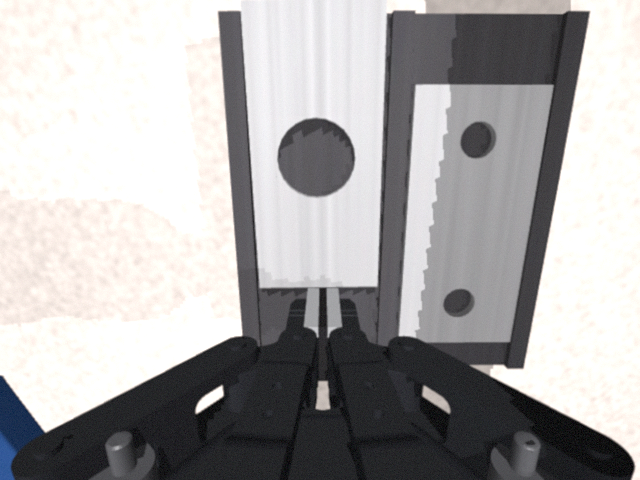

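The push works: the plate's far end (row 288) sits against the tips, the hole is at (316,157), the block's robot-side edge is at row 12, and the plate already extends past it.

Run:
```python
from h import *
o=bot.get_obs();o={k:v for k,v in o.items()}
h=onz('wrist',[316,157],.049,o)[0];e=onz('wrist',[[415,13],[560,14]],.045,o);f=onz('wrist',[[270,288],[370,288]],.049,o).mean(0)
u=np.array([np.cos(np.radians(-9.4)),np.sin(np.radians(-9.4)),0])
print(h,e,f,'hole-edge',(h-e)@u,'end-hole',(f-h)@u,'tcp-hole',(o['eef_pos']-h)@u)
```

```text
[ 0.54512571 -0.10481989  0.049     ] [[ 0.50081293 -0.06041736  0.045     ]
 [ 0.50976362 -0.00781546  0.045     ]] [ 0.60062088 -0.11269611  0.049     ] hole-edge [0.05096984 0.0507306 ] end-hole 0.05603637459361737 tcp-hole 0.06639107700210074
```

Call:
{"api": "play_rows", "payload": {"moves": [[-1,[0.2,0,0],[0,0,0]],[-1,[0.4,0,0],[0,0,0]],[-1,[0.5,0,0],[0,0,0]],[-1,[0.5,0,0],[0,0,0]],[-1,[0.5,0,0],[0,0,0]],[-1,[0.5,0,0],[0,0,0]],[-1,[0.5,0,0],[0,0,0]],[-1,[0.4,0,0],[0,0,0]],[-1,[0.3,0,0],[0,0,0]],[-1,[0.2,0,0],[0,0,0]],[-1,[0,0,0],[0,0,0]],[-1,[0,0,0],[0,0,0]]]}}

```text
clock: 8.0
eef_pos: [0.5716, -0.1068, 0.0466]
tool_rot: [0.083, 0.997, 0.0, -0.0]
ft_force: [-0.3, -0.1, 0.8]
grip_width: 0.0001
```

Run:
```python
from h import *
o=bot.get_obs();print(o['eef_pos'])
im,d=save('wrist','w4');g=cv2.cvtColor(im,cv2.COLOR_RGB2GRAY)
i=g[60:290,250:380];cs,_=cv2.findContours(((i<70)*255).astype('uint8'),0,2)
for c in cs:
    if cv2.contourArea(c)>1500:
        x,y,w,h=cv2.boundingRect(c);print(x+250,y+60,w,h,cv2.contourArea(c))
u=np.array([np.cos(np.radians(-9.4)),np.sin(np.radians(-9.4)),0])
for n in('top',):
    t,_=save(n,'t4');gt=cv2.cvtColor(t,cv2.COLOR_RGB2GRAY)
    y,x=np.mgrid[0:480,0:640]
cv2.imwrite('pics/t4b.png',np.hstack([cv2.resize(im[:300,200:600,::-1],(400,300)),cv2.resize(t[130:230,310:443,::-1],(400,300))]))
```

```text
[ 0.57155982 -0.10680295  0.04655414]
277 128 76 68 4084.0
```

View pics/t4b.png

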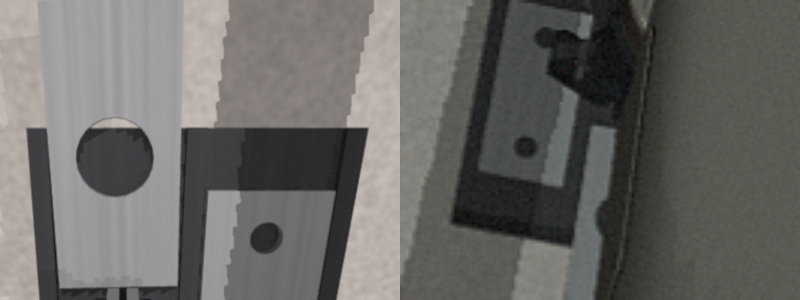

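The crop shows the gasket flat with its hole at (315,157) just inside the block edge (row 128), so centre x is about 11 mm and the overhang about 44 mm. The two-hole plate has not moved. I back off, rise, move to the overhang and open.

Call:
{"api": "play_rows", "payload": {"moves": [[-1,[-0.3,0,0],[0,0,0]],[-1,[-0.2,0,-1],[0,0,0]],[-1,[0,0,-2],[0,0,0]],[-1,[0,0,-2.5],[0,0,0]],[-1,[0,0,-2],[0,0,0]],[-1,[0,0,-0.5],[0,0,0]],[1,[1,-0.1,0],[0,0,0]],[1,[2,-0.1,0],[0,0,0]],[1,[2.5,0,0],[0,0,0]],[1,[2.4,0,0],[0,0,0]],[1,[1.5,0,0],[0,0,0]],[1,[0.5,0,0],[0,0,0]]]}}

```text
clock: 9.1
eef_pos: [0.4761, -0.0927, 0.1262]
tool_rot: [0.083, 0.997, 0.0, -0.001]
ft_force: [-0.6, -0.4, -0.3]
grip_width: 0.0725
```

Call:
{"api": "play_rows", "payload": {"moves": [[1,[0,0,0],[0,0,0]],[1,[0,0,0],[0,0,0]],[1,[0,0,0],[0,0,0]],[1,[0,0,0],[0,0,0]]]}}

```text
clock: 9.43
eef_pos: [0.4801, -0.0934, 0.1266]
tool_rot: [0.083, 0.997, -0.0, 0.0]
ft_force: [-0.5, -0.3, -0.5]
grip_width: 0.0852
```

Run:
```python
from h import *
o=bot.get_obs();print(o['eef_pos'],o['grip_width'])
im,d=save('wrist','w5')
cv2.imwrite('pics/w5b.png',np.clip(im[...,::-1]*1.4,0,255).astype('uint8'))
```

```text
[ 0.48009964 -0.09340169  0.12660456] 0.08519175258608679
```

View pics/w5b.png

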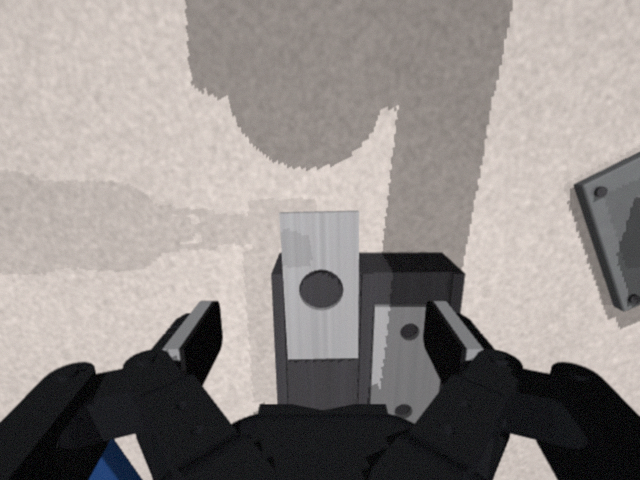

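The plate overhangs towards the robot, end at row 212, hole at (321,289), midway between the fingers (about 210 and 435). I compute the offsets from this.

Run:
```python
from h import *
o=bot.get_obs();t=o['eef_pos'];Rm=R.from_quat(o['tool_rot']).as_matrix()
P={'hole':([321,289.5],.049),'edge':([420,274],.045),'end':([319.5,211.5],.049),'e1':([280,213],.049),'e2':([358,213],.049),'f1':([288,360],.049),'f2':([358,359],.049)}
for k,(p,z) in P.items():
    w=onz('wrist',p,z,o)[0];print(k,w.round(4),'tool',(Rm.T@(w-t)).round(4))
```

```text
hole [ 0.5053 -0.0986  0.049 ] tool [-0.0259 -0.0009  0.0775]
edge [ 0.507  -0.0289  0.045 ] tool [-0.016   0.0681  0.0815]
end [ 0.451  -0.0904  0.049 ] tool [ 0.029  -0.0018  0.0775]
e1 [ 0.4477 -0.1158  0.049 ] tool [ 0.028  -0.0275  0.0775]
e2 [ 0.4561 -0.0659  0.049 ] tool [0.028  0.0232 0.0775]
f1 [ 0.5571 -0.1322  0.049 ] tool [-0.0826 -0.0255  0.0775]
f2 [ 0.5649 -0.0809  0.049 ] tool [-0.0818  0.0264  0.0775]
```

Call:
{"api": "play_rows", "payload": {"moves": [[1,[0.1,-0.1,0.5],[0,0,0]],[1,[0,0,1],[0,0,0]],[1,[0,0,1.5],[0,0,0]],[1,[0,0,1.5],[0,0,0]],[1,[0,0,1.5],[0,0,0]],[1,[0,0,1.5],[0,0,0]],[1,[0,0,1],[0,0,0]],[1,[0,0,0.8],[0,0,0]],[1,[0,0,0.5],[0,0,0]],[1,[0,0,0.2],[0,0,0]],[1,[0,0,0],[0,0,0]],[1,[0,0,0],[0,0,0]]]}}

```text
clock: 10.48
eef_pos: [0.4782, -0.0941, 0.027]
tool_rot: [0.083, 0.997, -0.0, 0.0]
ft_force: [0.5, 1.3, 1.3]
grip_width: 0.0854
```

Call:
{"api": "play_rows", "payload": {"moves": [[0.4,[0,0,0],[0,0,0]],[0.3,[0,0,0],[0,0,0]],[0.2,[0,0,0],[0,0,0]],[0,[0,0,0],[0,0,0]],[-1,[0,0,0],[0,0,0]],[-1,[0,0,0],[0,0,0]],[-1,[0,0,0],[0,0,0]],[-1,[0,0,0],[0,0,0]],[-1,[0,0,0],[0,0,0]]]}}

```text
clock: 11.23
eef_pos: [0.4781, -0.0941, 0.0273]
tool_rot: [0.083, 0.997, -0.0, 0.001]
ft_force: [-1.7, -0.3, 5.3]
grip_width: 0.0503
```

Gripped, at about 50 mm opening. I lift slowly.

Call:
{"api": "play_rows", "payload": {"moves": [[-1,[0,0,-0.3],[0,0,0]],[-1,[0,0,-0.5],[0,0,0]],[-1,[0,0,-0.8],[0,0,0]],[-1,[0,0,-1],[0,0,0]],[-1,[0,0,-1.2],[0,0,0]],[-1,[0,0,-1.2],[0,0,0]],[-1,[0,0,-1.2],[0,0,0]],[-1,[0,0,-1],[0,0,0]],[-1,[0,0,-0.5],[0,0,0]],[-1,[0,0,-0.3],[0,0,0]],[-1,[0,0,0],[0,0,0]],[-1,[0,0,0],[0,0,0]]]}}

```text
clock: 12.23
eef_pos: [0.4774, -0.094, 0.1063]
tool_rot: [0.083, 0.997, 0.0, -0.0]
ft_force: [0.3, 0.6, -2.0]
grip_width: 0.0499
```

Run:
```python
from h import *
o=bot.get_obs();print(o['eef_pos'],o['grip_width'])
im,d=save('wrist','w6')
cv2.imwrite('pics/w6b.png',np.clip(im[...,::-1]*1.4,0,255).astype('uint8'))
i,T=wfc('wrist',o);K=np.array(i['K'])
# depth samples on the plate -> world points
for p in ((300,225),(345,225),(290,340),(355,340),(300,270),(300,305)):
    c,v=ray('wrist',p,o);print(p,(c+v[0]*d[p[1],p[0]]).round(4))
```

```text
[ 0.4774385  -0.09398051  0.10633806] 0.049890606177619756
(300, 225) [ 0.4619 -0.1083 -0.0016]
(345, 225) [ 4.671e-01 -7.520e-02  3.000e-04]
(290, 340) [ 0.4795 -0.1075  0.1272]
(355, 340) [ 0.4841 -0.0817  0.1268]
(300, 270) [ 0.4507 -0.098   0.1271]
(300, 305) [ 0.4647 -0.1006  0.1277]
```

View pics/w6b.png

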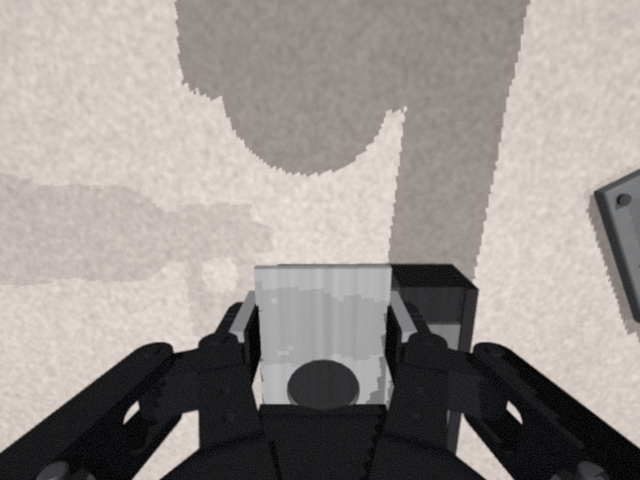

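The plate is held level (top at z = 0.127 all over) and the opening reads 50 mm. I check the plate's centre relative to the tool, then turn and carry it over the flange.

Run:
```python
from h import *
o=bot.get_obs();t=o['eef_pos'];Rm=R.from_quat(o['tool_rot']).as_matrix()
for p in ([256,266.5],[390,266.5],[288,388],[359,388],[323,360]):
    w=onz('wrist',p,.1272,o)[0];print(p,(Rm.T@(w-t)).round(4))
```

```text
[256, 266.5] [ 0.0272 -0.0248 -0.0211]
[390, 266.5] [ 0.0272  0.0254 -0.0211]
[288, 388] [-0.027  -0.0144 -0.0212]
[359, 388] [-0.027   0.0154 -0.0212]
[323, 360] [-0.0133  0.0003 -0.0212]
```

Call:
{"api": "play_rows", "payload": {"moves": [[-1,[0,0,0],[0,0,-0.08]],[-1,[0,0,0],[0,0,-0.118]],[-1,[0,0,0],[0,0,-0.118]],[-1,[0,0,0],[0,0,-0.1]],[-1,[0,0,0],[0,0,-0.055]],[-1,[-0.3,0.8,0],[0,0,0]],[-1,[-0.5,1.5,0],[0,0,0]],[-1,[-0.7,2,0],[0,0,0]],[-1,[-0.8,2.2,0],[0,0,0]],[-1,[-0.8,2.2,0],[0,0,0]],[-1,[-0.8,2.2,0],[0,0,0]],[-1,[-0.8,2.2,0],[0,0,0]]]}}

```text
clock: 13.28
eef_pos: [0.4827, 0.0467, 0.1061]
tool_rot: [-0.151, 0.989, 0.0, -0.001]
ft_force: [-0.3, -0.0, -1.5]
grip_width: 0.0503
```

Call:
{"api": "play_rows", "payload": {"moves": [[-1,[-0.8,2.2,0],[0,0,0]],[-1,[-0.8,2.2,0],[0,0,0]],[-1,[-0.8,2.2,0],[0,0,0]],[-1,[-0.7,2,0],[0,0,0]],[-1,[-0.6,1.5,0],[0,0,0]],[-1,[-0.4,0.9,0],[0,0,0]],[-1,[-0.3,0.5,0],[0,0,0]],[-1,[-0.2,0.1,0],[0,0,0]],[-1,[0,0,0],[0,0,0]],[-1,[0,0,0],[0,0,0]],[-1,[0,0,0],[0,0,0]]]}}

```text
clock: 14.2
eef_pos: [0.4924, 0.1686, 0.1065]
tool_rot: [-0.151, 0.989, -0.0, -0.0]
ft_force: [-1.2, -0.0, -1.9]
grip_width: 0.05
```

Run:
```python
from h import *
o=bot.get_obs();t=o['eef_pos'];Rm=R.from_quat(o['tool_rot']).as_matrix();print(t,R.from_quat(o['tool_rot']).as_euler('zyx',degrees=True),o['grip_width'],o['joint_pos'].round(2))
im,d=save('wrist','w7');s,ds=save('scene','s7')
a=cv2.resize(im[200:480,160:480,::-1],(480,420));b=cv2.resize(s[120:290,310:440,::-1],(320,420))
cv2.imwrite('pics/m7.png',np.clip(np.hstack([a,b])*1.4,0,255).astype('uint8'))
```

```text
[0.49239279 0.16857239 0.10652355] [ 1.62658766e+02 -2.22886509e-02  1.79979343e+02] 0.04996539427637526 [ 0.33  0.37 -0.16  1.05 -0.    0.03]
```

View pics/m7.png

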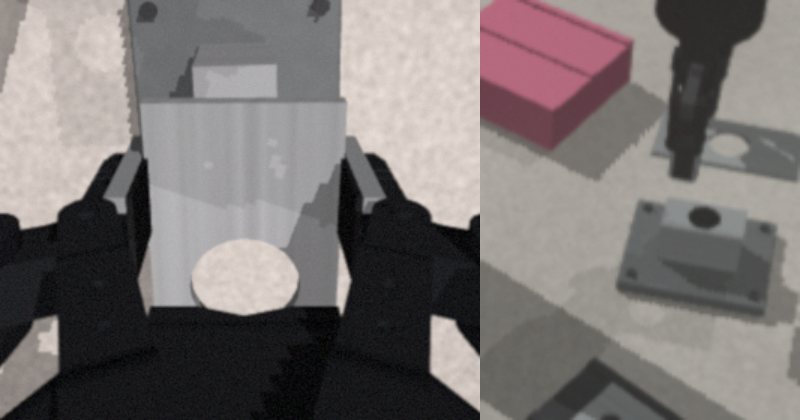

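The plate is level and still held. The flange top's near end shows at crop (193,66)–(277,64) beyond the plate's end, so I measure the offset from that.

Run:
```python
from h import *
o=bot.get_obs();t=o['eef_pos'];Rm=R.from_quat(o['tool_rot']).as_matrix()
im=np.load('pics/w7.npz')['im'];g=cv2.cvtColor(im,cv2.COLOR_RGB2GRAY).astype(int)
for n,p,z in(('fl',[288.7,244],.05),('fr',[344.7,242.7],.05),('pl',[254,267],.1272),('pr',[390,266],.1272)):
    w=onz('wrist',p,z,o)[0];print(n,w.round(4),(Rm.T@(w-t)).round(4))
print(g[236:250,315],g[255,278:300],g[255,335:355])
```

```text
fl [0.486  0.1455 0.05  ] [ 0.0131 -0.0202  0.0566]
fr [0.4751 0.1775 0.05  ] [0.0139 0.0136 0.0566]
pl [0.4745 0.1362 0.1272] [ 0.0268 -0.0256 -0.0206]
pr [0.4589 0.185  0.1272] [ 0.0272  0.0256 -0.0206]
[ 87  85  85  85  84  87  86  93 108 112 113 114 114 115] [ 57  53  52  52  52  54  53  53  51  58  77 110 116 113 116 116 117 114
 114 116 117 118] [125 122 122 127 125 124 125 127 121 106  93  84  86  85  89  88  87  88
  87  85]
```

Call:
{"api": "play_rows", "payload": {"moves": [[-1,[0.3,-0.12,0],[0,0,0]],[-1,[0.3,-0.15,0],[0,0,0]],[-1,[0.17,-0.05,0.5],[0,0,0]],[-1,[0,0,1],[0,0,0]],[-1,[0,0,1.3],[0,0,0]],[-1,[0,0,1.3],[0,0,0]],[-1,[0,0,1],[0,0,0]],[-1,[0,0,0.7],[0,0,0]],[-1,[0,0,0.4],[0,0,0]],[-1,[0,0,0.3],[0,0,0]],[-1,[0,0,0.2],[0,0,0]],[-1,[0,0,0.1],[0,0,0]]]}}

```text
clock: 15.3
eef_pos: [0.4864, 0.1642, 0.0386]
tool_rot: [-0.152, 0.988, 0.0, 0.0]
ft_force: [0.2, 0.1, -1.5]
grip_width: 0.0504
```

Call:
{"api": "play_rows", "payload": {"moves": [[-1,[0,0,0],[0,0,0]],[-1,[0,0,0],[0,0,0]],[-1,[0,0,0.2],[0,0,0]],[-1,[0,0,0.1],[0,0,0]],[-1,[0,0,0.1],[0,0,0]],[-1,[0,0,0],[0,0,0]]]}}

```text
clock: 15.8
eef_pos: [0.4859, 0.1641, 0.0344]
tool_rot: [-0.152, 0.988, -0.0, -0.0]
ft_force: [-0.1, 0.0, -1.4]
grip_width: 0.0505
```

Call:
{"api": "play_rows", "payload": {"moves": [[-1,[0,0,0.06],[0,0,0]],[-1,[0,0,0.04],[0,0,0]],[-1,[0,0,0],[0,0,0]],[-1,[0,0,0],[0,0,0]]]}}

```text
clock: 16.13
eef_pos: [0.4861, 0.1641, 0.0336]
tool_rot: [-0.151, 0.988, -0.0, -0.0]
ft_force: [0.3, 0.4, -1.3]
grip_width: 0.0499
```

Call:
{"api": "play_rows", "payload": {"moves": [[-1,[0,0,0.06],[0,0,0]],[-1,[0,0,0],[0,0,0]],[-1,[0,0,0],[0,0,0]]]}}

```text
clock: 16.38
eef_pos: [0.4861, 0.1641, 0.033]
tool_rot: [-0.152, 0.988, -0.0, -0.0]
ft_force: [0.7, 0.1, -1.4]
grip_width: 0.0502
```

Call:
{"api": "play_rows", "payload": {"moves": [[-1,[0,0,0.06],[0,0,0]],[-1,[0,0,0],[0,0,0]],[-1,[0,0,0],[0,0,0]]]}}

```text
clock: 16.63
eef_pos: [0.4862, 0.1642, 0.0328]
tool_rot: [-0.152, 0.988, 0.0, 0.0]
ft_force: [-1.6, -1.1, 3.1]
grip_width: 0.0499
```

Call:
{"api": "play_rows", "payload": {"moves": [[-1,[0,0,0.05],[0,0,0]],[-1,[0,0,0],[0,0,0]],[-1,[0,0,0],[0,0,0]]]}}

```text
clock: 16.88
eef_pos: [0.4862, 0.1642, 0.0328]
tool_rot: [-0.152, 0.988, 0.0, 0.0]
ft_force: [-3.6, -0.7, 6.8]
grip_width: 0.05
```

Contact is felt (about 7 N). I relax slightly and release.

Call:
{"api": "play_rows", "payload": {"moves": [[-1,[0,0,-0.05],[0,0,0]],[-1,[0,0,0],[0,0,0]],[0.3,[0,0,0],[0,0,0]],[0.5,[0,0,0],[0,0,0]],[1,[0,0,0],[0,0,0]],[1,[0,0,0],[0,0,0]],[1,[0,0,0],[0,0,0]],[1,[0,0,0],[0,0,0]],[1,[0,0,0],[0,0,0]]]}}

```text
clock: 17.63
eef_pos: [0.4861, 0.1641, 0.0323]
tool_rot: [-0.152, 0.988, 0.0, -0.0]
ft_force: [-0.4, -0.5, -0.0]
grip_width: 0.0853
```

Call:
{"api": "play_rows", "payload": {"moves": [[1,[0,0,-0.3],[0,0,0]],[1,[0,0,-0.7],[0,0,0]],[1,[0,0,-1.5],[0,0,0]],[1,[0,0,-2],[0,0,0]],[1,[0,0,-2],[0,0,0]],[1,[0,0,-2],[0,0,0]],[1,[0,0,-2],[0,0,0]],[1,[0,0,-2],[0,0,0]],[1,[0,0,-2],[0,0,0]],[1,[0,0,-1],[0,0,0]],[1,[0,0,0],[0,0,0]],[1,[0,0,0],[0,0,0]]]}}

```text
clock: 18.63
eef_pos: [0.4863, 0.1642, 0.1877]
tool_rot: [-0.152, 0.988, 0.0, 0.001]
ft_force: [0.6, 0.0, -0.8]
grip_width: 0.0855
```

Run:
```python
from h import *
o=bot.get_obs();print(o['clock'],o['eef_pos'],o['grip_width'],o['ft_force'])
im,d=save('wrist','w8');s,ds=save('scene','s8')
a=cv2.resize(im[150:430,160:480,::-1],(480,420));b=cv2.resize(s[170:340,310:440,::-1],(320,420))
cv2.imwrite('pics/m8.png',np.clip(np.hstack([a,b])*1.4,0,255).astype('uint8'))
```

```text
18.6333 [0.48627286 0.16421296 0.1877019 ] 0.08546364505398922 [ 0.56055968  0.00748962 -0.81887842]
```

View pics/m8.png

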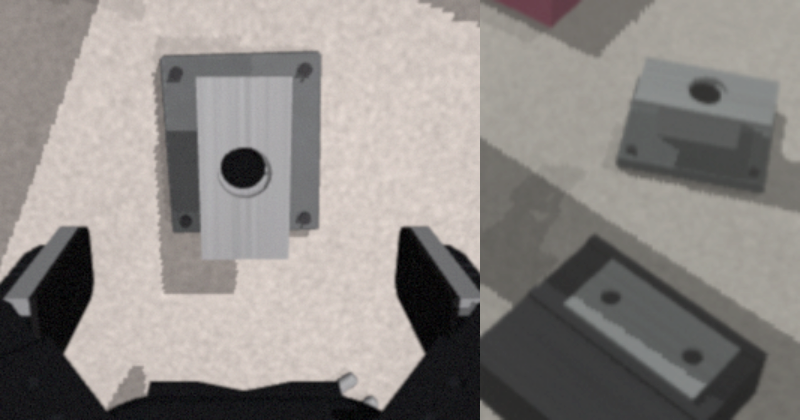

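The gasket lies flat on the flange, with its hole at crop (245,171) and the bore mark at (243,167), an offset of about 2 mm. Its length is aligned, and the two-hole plate is still in its lane. I make a quick numeric check and then hand in.

Run:
```python
from h import *
o=bot.get_obs()
p=lambda x,y:[160+x/1.5,150+y/1.5]
print(onz('wrist',p(245,171),.054,o).round(4),onz('wrist',p(243,167),.05,o).round(4))
a=np.load('pics/scene0.npz')['im'].astype(int);b=np.load('pics/s8.npz')['im'].astype(int)
for c in((363,290),(396,314)):
    y,x=np.mgrid[0:480,0:640];r=[]
    for i in(a,b):
        m=((x-c[0])**2+(y-c[1])**2<64)&(i.sum(2)<(i[c[1]-8:c[1]+9,c[0]-8:c[0]+9].sum(2).min()+40));r.append((x[m].mean().round(1),y[m].mean().round(1)))
    print('hole before/after',r)
d=np.load('pics/w8.npz')['d'];print([( (lambda c,v:(c+v[0]*d[int(q[1]),int(q[0])])[2].round(4))(*ray('wrist',[int(q[0]),int(q[1])],o))) for q in(p(210,90),p(280,90),p(210,245),p(280,245))])
print(bot.job_done())
```

```text
[[0.5102 0.1726 0.054 ]] [[0.5096 0.1712 0.05  ]]
hole before/after [(np.float64(362.7), np.float64(290.0)), (np.float64(362.7), np.float64(290.0))]
hole before/after [(np.float64(395.3), np.float64(313.8)), (np.float64(395.8), np.float64(313.9))]
[np.float64(0.0523), np.float64(0.0512), np.float64(0.052), np.float64(0.0521)]
the job is handed in; nothing more can be done
None
```

The gasket is on the flange and the job is handed in, at about 18.7 s of the 53 s allowed; no verdict was reported.

I pushed the one-hole gasket along its lane with the shut fingertips until it overhung the block's robot-side edge by about 44 mm. I gripped it by its sides at the overhang and lifted it level. I carried it to the flange, lowered it until the contact force rose to about 7 N, and released it.

**Last checks:**
- **Centring:** the gasket's hole is about 2 mm from the flange's bore mark.
- **Flatness:** four depth points on the plate's top agree within 1.1 mm. They read 51–52 mm, about 2 mm below the expected 54 mm, which I put down to the calibration error.
- **Alignment:** the gasket's length lies within about 1–2 degrees of the flange's.
- **Two-hole plate:** its holes are within 0.5 pixel of where they started.
- **Gripper:** open, and about 15 cm above where it let go.

**Disagreements:**
- The scene camera put the flange bore about 3 mm further in y than the other views did. I followed the top and wrist cameras.
- The gripper read 50 mm on the 52 mm plate.
- I viewed 11 pictures, one over the budget.

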